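# Set the grain mill's fineness dial and start it

### The job

With a fingertip, push the steel stud of the mill's dial round until the dial's index mark lines up with the one long line of the scale ring, and only then press the start button fully down and let it go. Do not lift the dial, which only sits loosely on its spindle, and leave the beaker, the jar and the dish where they stand.

Things in the scene. Friction and masses are not known exactly. Their poses are not given: they have to be found in the camera images.
- mill: Bench grain mill, a low white box fixed to the bench, 240 mm along its x, 380 mm along its y (before yaw), top face 90 mm above the bench. Origin: centre of its underside. On its top: the dial and scale ring centred at (-10, 85) mm, the start button at (-65, -115) mm, and a closed round steel feed cup of radius 49 mm, 40 mm high in all, at (52, -115) mm. Its sheet-metal outlet sticks out 27 mm from the +x face at y = -100 mm.
- dial_center (a point): Centre of the dial's top face, on its vertical turning axis, 102 mm above the bench. The dial is a flat grey disc of radius 63.5 mm, its top 4 mm above the scale ring round it. It turns endlessly either way against even friction (0.12 N m, about 3 N at the stud), with no spring or notches, and stays where left. It only sits on its spindle by its weight and a light fit: about 8 N upward lifts it.
- dial_index (a point): Outer end of the dial's index mark, at the dial's rim, 64 mm from the axis and 102 mm above the bench. The mark is the dial's only line: black, 4.5 mm wide, running radially 34 mm inward from the rim, exactly opposite the stud.
- stud_top (a point): Centre of the top of the dial's stud, a round upright steel pin 18 mm in diameter, standing 26 mm above the dial's top face (its top 128 mm above the bench), 45 mm from the dial's axis, on the side opposite the index mark. Pushing it sideways turns the dial.
- target_line (a point): Inner end of the scale's long line, 64 mm from the dial's axis and 98 mm above the bench. The scale is a fixed aluminium ring, outer radius 97 mm, round the dial, with 24 radial black lines 15 degrees apart: 23 are short (10 mm long, 1.8 mm wide), one, the target, is long and bold (30 mm long, 5 mm wide, across the whole ring).
- start_top (a point): Centre of the top face of the start button, a round black push button of radius 17 mm in a round grey housing of radius 25 mm on the mill's top; the button's top stands 112 mm above the bench, 10 mm above its housing. It is pressed straight down: travel 6 mm, about 5 N when fully down; springs back when let go.
- start (a joint): Travel of the start button in m: 0 up, 0.006 fully down.
- beaker: Glass beaker, diameter 72 mm, 90 mm high, standing on the bench beside the mill. Origin: centre of its underside. To be left alone.
- jar: Closed glass jar with a white lid, diameter 60 mm, 75 mm high, standing on the bench beside the mill. Origin: centre of its underside. To be left alone.
- dish: White ceramic dish, diameter 80 mm, 22 mm high, on the bench on the far side of the mill. Origin: centre of its underside. To be left alone.

How it is judged:
On the way, in this order (a step that is already met when the one before it is completed fails the run):
1. the dial's index mark is turned to the long scale line and rests there (horizontal distance between dial_index and target_line below 0.004 m), for 0.3 s.
2. the start button is pressed down (value of joint start above 0.0045 m), for 0.05 s.
At the end, for the whole second after the job is handed in: The outer end of the index mark is within 4 mm (about 3.6 degrees) of the inner end of the long scale line, seen from above; the start button has been pressed and is up again; the dial sits down on the mill (raised less than 2 mm); beaker, jar and dish are within 20 mm of where they stood (horizontal distance between dial_index and target_line below 0.004 m and value of joint start below 0.002 m and height (world z) of dial_center below 0.104 m and distance of each of beaker, jar, dish from where it was at the start of the episode below 0.02 m); the robot touches nothing.
It fails at once if the start button is pressed while the index mark is off the long line (value of joint start above 0.003 m and horizontal distance between dial_index and target_line above 0.006 m).
It fails at once if the dial is lifted off its seat (height (world z) of dial_center above 0.107 m).
It fails at once if the beaker is moved, lifted or tipped (distance of beaker from where it was at the start of the episode above 0.02 m or angle between beaker's own z axis and vertical above 0.3 rad).
It fails at once if the jar is moved, lifted or tipped (distance of jar from where it was at the start of the episode above 0.02 m or angle between jar's own z axis and vertical above 0.3 rad).
It fails at once if the dish is moved, lifted or tipped (distance of dish from where it was at the start of the episode above 0.02 m or angle between dish's own z axis and vertical above 0.3 rad).
It also fails if it takes over 48 s, if anything falls off the work surface, if the arm or the gripper's body presses on something with over 40 N, if the wrist force passes 120 N, or if a joint passes its speed limit or range.

### The arm

A 6-joint arm with a two-finger parallel gripper is mounted at the origin on the work surface. World frame = base frame: x ahead of the robot, y to its left, z up, the work surface at z = 0. Lengths are in m, angles in rad, forces in N, time in s.
With the tool pointing down it reaches from about 0.35 to 0.975 m from the base axis. Payload 4.9 kg.
Tool frame: the origin (TCP) lies at the very end of the fingers, on their centre line; the grasp point (between the pads) lies 19 mm behind it (ctrl.grip_point_offset is the distance from the TCP to the grasp point, in m); z points along the fingers, y is the line along which they close (so a half turn about z gives the same grasp; the last joint's range is limited). The gripper opens to 85 mm and grips with 20 to 120 N. Pads are 22 mm wide; open, the fingers measure 114 mm over their backs; the gripper's body (76 mm by 85 mm) begins 54 mm behind the grasp point. The pads swing forward as they close: fully open they stand 13 mm farther back than shut.
Start: joints at [-1.287, 0.053, 1.613, -0, 1.476, -0.119], TCP at [0.245, -0.575, 0.231] pointing down, gripper open.
Joint ranges: [-3.01, 3.01], [-1.01, 2.22], [0.06, 2.58], [-1.02, 4.17], [0.09, 2.62], [-3.14, 3.14]. Speed limits (rad/s): [2.57, 2.57, 3.14, 3.14, 3.14, 3.14].

### API

Orientations are given as a rotation vector (axis times angle).
In Python, from station import ctrl gives the robot as it stands.
- The arm moves only by the tool send_rows, never from a script. Its argument "rows" is a list of rows, each a list of 3 entries, a list of its own where there are three numbers: the finger opening in cm, from 0 to 8.54, then the shift along the tool's x, y, z in cm, then the turn about the tool's z in degrees. A call has 1 to 10 rows; each row shifts and turns the commanded pose from where the row before left it, along the tool's axes as they then stand; what a row does not reach is not made up. A row lasts 1/8 s, in which the tool goes at most 62.5 mm and 10.7 degrees, less where a joint would pass 70% of its speed; a pose out of reach is approached as far as the arm can. A call with a gripper value outside its range is refused whole. The fingers move at their own pace and stop on an object; "newtons" is the grip in N (left out, the last holds). Time passes only in rows, so rows that do not move let the fingers close. It gives the time, the measured TCP pose, the force, the opening and the grip force at its end, in the units of the state.
- ctrl.get_obs(): the state, without advancing time (a new reading comes with each control period).
- ctrl.get_image(name): name is "scene" or "top" or "wrist"; returns a dict with "frame" (384x512x3 uint8, red, green, blue), "range_z" (384x512 float32, m along the optical axis (not along the pixel's ray), 0 where there is no reading), "fx", "fy", "cx", "cy" (pixels), "cam_to_world" (4x4, takes a point from camera to world coordinates). Camera axes: x right, y down, z forward; pixel columns grow to the right and rows downward; lengths in m; the calibration is good to about 2 mm. A picture is of the moment at which its call begins.
- ctrl.finish_job(): hands the job in; it is judged then, once.
The state is a dict: "t": time; "q": joint angles; "dq": joint speeds; "effort": joint torques, N m; "tool_pos": TCP position; "tool_rot": TCP orientation; "contact_force": force on the tool from outside, world axes, zero at the start; "wrist_torque": the same for the moment, N m; "opening": finger opening in m; "grip_force": force on a finger pad.
Only numpy, scipy, OpenCV 4.12 (cv2) and the standard library are available. Lean on these libraries where they do the work, as an engineer would, in place of code of your own. Each camera call takes 0.05 s, during which the arm holds its last target. There are 200 camera calls.

## Working session

There is one attempt and no reset: what is moved stays moved. The work goes in short steps, Python scripts to look and compute and a tool call to move; the robot and the scene stay as the last step left them, time stands still between calls to the robot, and variables do not carry over. Pictures are saved under pics/ and viewed, at most 10 in all, crops included, and the job is handed in when it is done.

Besides the shell and the picture viewer there is one more tool, called after ">>>" as name([rows], argument=value, ...), one row to a line, values as JSON. send_rows: Moves the arm, as the interface text tells. Its arguments: {"type":"object","properties":{"rows":{"type":"array","items":{"type":"array"}},"newtons":{"type":"number"}},"required":["rows"]}

```bash
mkdir -p pics; cat > h.py <<'E'
from station import ctrl
import numpy as np, cv2
def snap(n,f):
    d=ctrl.get_image(n); cv2.imwrite(f'pics/{f}.png',d['frame'][:,:,::-1]); np.savez(f'pics/{f}.npz',**d); return d
def onz(d,u,v,z):
    T=d['cam_to_world']; r=T[:3,:3]@np.array([(u-d['cx'])/d['fx'],(v-d['cy'])/d['fy'],1]); return T[:3,3]+r*(z-T[2,3])/r[2]
def pix(d,p):
    T=d['cam_to_world']; c=T[:3,:3].T@(np.array(p)-T[:3,3]); return d['fx']*c[0]/c[2]+d['cx'],d['fy']*c[1]/c[2]+d['cy']
E
python3 - <<'E'
from h import *
a=snap('top','top1');b=snap('scene','sc1')
cv2.imwrite('pics/two.png',np.vstack([a['frame'],b['frame']])[:,:,::-1][:,:,:])
big=cv2.resize(a['frame'],(800,600),interpolation=cv2.INTER_CUBIC);cv2.imwrite('pics/top1b.png',big[:,:,::-1])
print(a['cam_to_world'],a['fx'],ctrl.get_obs())
E
```

```text
[[ 0.00583674 -0.99231231  0.12362121  0.51462446]
 [-0.9996131  -0.00915187 -0.02626599  0.05785192]
 [ 0.02719543 -0.12342007 -0.9919818   0.98767836]
 [ 0.          0.          0.          1.        ]] 358.14156939612593 {'t': 0.1, 'q': array([-1.28696447e+00,  5.32632336e-02,  1.61416657e+00, -5.56104642e-06,
        1.47600764e+00, -1.19022828e-01]), 'dq': array([ 0.00019852, -0.00091172, -0.00321553,  0.0010546 , -0.00101697,
       -0.00021146]), 'effort': array([ 3.70538755e-04, -3.94908714e+01, -3.71361673e+01, -6.33239961e-05,
        3.98185803e-03, -5.51950219e-07]), 'tool_pos': array([ 0.24485395, -0.57442118,  0.23019718]), 'tool_rot': array([-3.07627488e+00, -6.28165302e-01,  2.47041420e-04]), 'contact_force': array([ 0.10743131, -0.74541751,  0.04639231]), 'wrist_torque': array([ 0.0342022 ,  0.00710579, -0.01599403]), 'grip_force': 0.0, 'opening': 0.08569145732730972}
```

View pics/top1b.png

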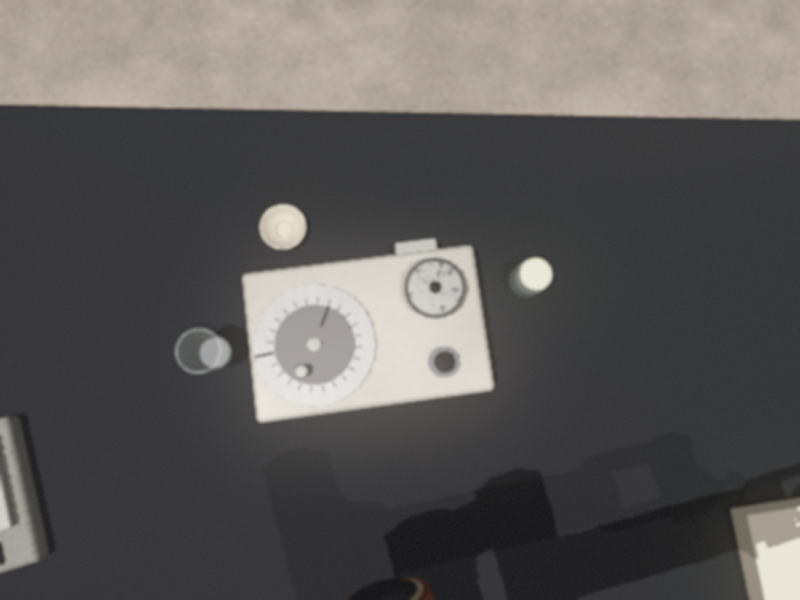

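View pics/sc1.png

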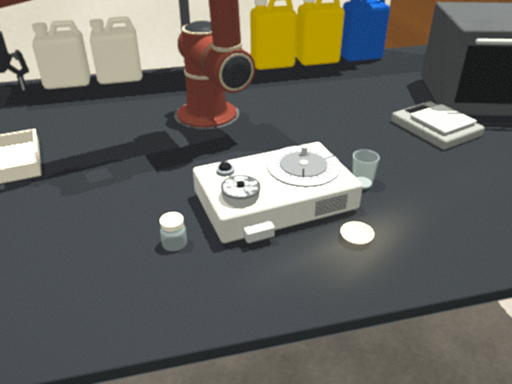

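The top view (800x600 enlargement) shows the dial centre at (314,345), the index outer end at (328,307), the stud at (302,370), the long line from (272,354) to (255,356), the button at (444,361), and the beaker, jar and dish clear of the mill top. I'll convert these to world coordinates.

```bash
python3 - <<'E'
from h import *
a=dict(np.load('pics/top1.npz')); s=.64
P={k:onz(a,u*s,v*s,z) for k,u,v,z in [('c',314,345,.102),('idx',328,307,.102),('stud',302,370,.128),('tin',272,354,.098),('tout',255,356,.098),('btn',444,361,.112),('m1',243,274,.09),('m2',471,247,.09),('m3',493,389,.09),('m4',258,421,.09)]}
for k,p in P.items(): print(k,p.round(4))
m=[P['m%d'%i] for i in (1,2,3,4)]
o=sum(m)/4; y=(m[0]-m[1]+m[3]-m[2]);yaw=np.arctan2(-y[0],y[1]);R=np.array([[np.cos(yaw),-np.sin(yaw)],[np.sin(yaw),np.cos(yaw)]])
print('mill',o,np.degrees(yaw))
for n,q in [('dial',(-.01,.085)),('btn',(-.065,-.115))]: print(n,o[:2]+R@q)
c=o[:2]+R@(-.01,.085)
for n in ['idx','stud','tin','tout']:
  d=P[n][:2]-c; print(n,np.hypot(*d),np.degrees(np.arctan2(d[1],d[0])))
import scipy.spatial.transform as t
print(t.Rotation.from_rotvec(ctrl.get_obs()['tool_rot']).as_matrix().round(3))
f=a['frame'][160:280,140:340]; cv2.imwrite('pics/crop.png',cv2.resize(f,(800,480),interpolation=cv2.INTER_CUBIC)[:,:,::-1])
E
```

```text
c [0.5578 0.1745 0.102 ]
idx [0.6182 0.1539 0.102 ]
stud [0.5185 0.1883 0.128 ]
tin [0.5434 0.2406 0.098 ]
tout [0.5401 0.267  0.098 ]
btn [ 0.5338 -0.0295  0.112 ]
m1 [0.672  0.2932 0.09  ]
m2 [ 0.721  -0.0768  0.09  ]
m3 [ 0.4904 -0.1098  0.09  ]
m4 [0.439  0.2604 0.09  ]
mill [0.58061934 0.09174772 0.09      ] 7.721807255377288
dial [0.55928914 0.17463332]
btn [ 0.53166054 -0.03094309]
idx 0.06247134414930586 -19.379410736276864
stud 0.04300986670849373 161.49859771693443
tin 0.06782903742144594 103.56979878322548
tout 0.09438620969920589 101.75464450373214
[[ 0.92   0.392 -0.001]
 [ 0.392 -0.92   0.002]
 [ 0.    -0.002 -1.   ]]
```

View pics/crop.png

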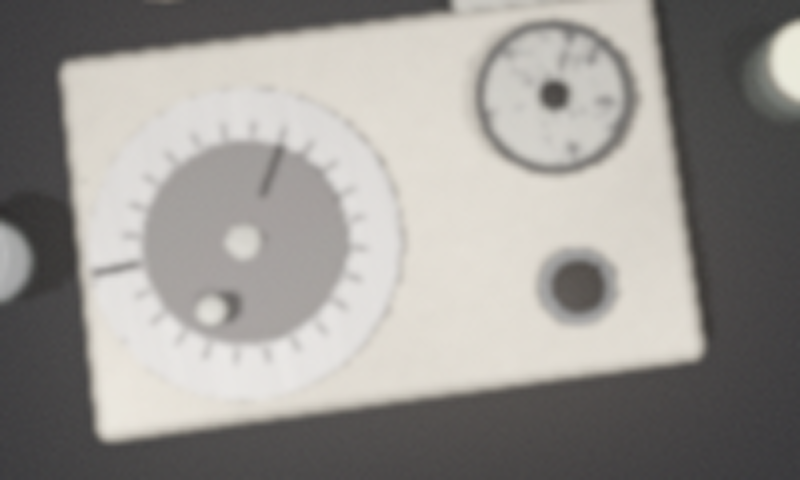

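>>> send_rows([
  [0,[3.17,-3.44,0],0],
  [0,[3.17,-3.44,0],0],
  [0,[3.17,-3.44,0],0],
  [0,[3.17,-3.44,0],0],
  [0,[3.17,-3.44,0],0],
  [0,[3.17,-3.44,0],0],
  [0,[3.17,-3.44,0],0],
  [0,[3.17,-3.44,0],0],
  [0,[3.17,-3.44,0],0],
], newtons=40)

```text
t: 1.23
tool_pos: [0.3861, -0.1767, 0.2309]
tool_rot: [-3.078, -0.628, 0.0]
contact_force: [-0.2, 0.3, 0.2]
opening: -0.0004
grip_force: 0.0
```

>>> send_rows([
  [0,[3.17,-3.44,0],0],
  [0,[3.17,-3.44,0],0],
  [0,[3.17,-3.44,0],0],
  [0,[3.17,-3.44,0],0],
  [0,[3.17,-3.44,0],0],
  [0,[3.17,-3.44,0],0],
  [0,[3.17,-3.44,0],0],
  [0,[3.17,-3.44,0],0],
  [0,[3.17,-3.44,0],0],
])

```text
t: 2.35
tool_pos: [0.5272, 0.2199, 0.2307]
tool_rot: [3.078, 0.629, -0.001]
contact_force: [0.4, -0.9, 0.5]
opening: 0.0002
grip_force: 0.0
```

>>> send_rows([
  [0,[0,0,0],-9.6],
  [0,[0,0,0],-9.6],
  [0,[0,0,0],-9.6],
  [0,[0,0,0],-9.6],
  [0,[0,0,0],-9.6],
  [0,[0,0,0],0],
])

```text
t: 3.1
tool_pos: [0.5269, 0.2183, 0.2307]
tool_rot: [-2.558, -1.823, 0.001]
contact_force: [-0.5, -0.1, -0.4]
opening: -0.0001
grip_force: 0.0
```

```bash
python3 - <<'E'
from h import *
import scipy.spatial.transform as t
a=snap('wrist','w1');o=ctrl.get_obs();R=t.Rotation.from_rotvec(o['tool_rot']).as_matrix()
print(o['t'],o['tool_pos'],R.round(3),o['opening'],np.degrees(np.arctan2(R[1,0],R[0,0])))
cv2.imwrite('pics/w1b.png',cv2.resize(a['frame'],(800,600))[:,:,::-1])
E
```

```text
3.15 [0.52694396 0.21830581 0.23081078] [[ 0.327  0.945 -0.001]
 [ 0.945 -0.327 -0.   ]
 [-0.    -0.001 -1.   ]] -0.0001265987866353569 70.91951735832036
```

View pics/w1b.png

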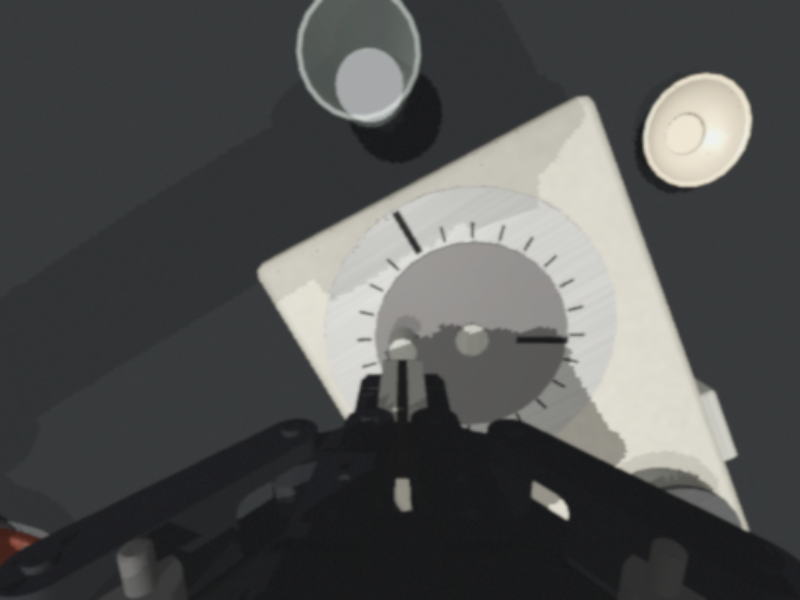

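The wrist view (800x600) shows the index from (567,340), the dial centre at about (472,335), the long line from (419,251) to (397,213), and the stud top at (402,343), just in front of the closed fingertips at (402,375). I'll refine the centre and angles from these.

```bash
python3 - <<'E'
from h import *
a=dict(np.load('pics/w1.npz')); s=.64
c=np.array([.5585,.1746])
print('campos',a['cam_to_world'][:3,3])
print('proj c,stud',[np.array(pix(a,(*p,z)))/s for p,z in [(c,.102),((.5163,.189),.128),((.5269,.2183),.23)]])
for n,u,v,z in [('idx',567,340,.102),('tin',419,251,.098),('tout',397,213,.098),('stud',402,344,.128)]:
  p=onz(a,u*s,v*s,z)[:2];d=p-c;print(n,p.round(4),np.hypot(*d).round(4),np.degrees(np.arctan2(d[1],d[0])))
# fit dial centre: grey disc rim points
pts=np.array([onz(a,u*s,v*s,.102)[:2] for u,v in [(376,345),(567,340),(472,242),(400,280),(545,290)]])
A=np.c_[2*pts,np.ones(5)];x=np.linalg.lstsq(A,(pts**2).sum(1),rcond=None)[0];print('fit',x[:2],np.sqrt(x[2]+x[0]**2+x[1]**2))
E
```

```text
campos [0.55035361 0.28259487 0.37358795]
proj c,stud [array([467.20057607, 341.43302236]), array([399.18229731, 356.53503436]), array([398.5749486 , 383.14537046])]
idx [0.6208 0.1542] 0.0655 -18.11310822860342
tin [0.5473 0.2409] 0.0673 99.58821118260404
tout [0.5419 0.2676] 0.0945 100.12657540554905
stud [0.5205 0.196 ] 0.0436 150.58010844254588
fit [0.56023437 0.17497601] 0.061757880063733
```

>>> send_rows([
  [0,[0,0,3],0],
  [0,[0,0,3],0],
  [0,[0,0,3],0],
  [0,[0,0,2],0],
  [0,[0,0,1],0],
  [0,[-0.3,0,0],0],
  [0,[-0.3,0,0],0],
  [0,[-0.3,0,0],0],
  [0,[-0.13,0,0],0],
  [0,[0,0,0],0],
])

```text
t: 4.4
tool_pos: [0.5245, 0.2091, 0.1124]
tool_rot: [2.556, 1.826, 0.004]
contact_force: [0.4, 1.8, 2.8]
opening: -0.0001
grip_force: 1.3
```

>>> send_rows([
  [0,[-0.4,-0.157,0],-5],
  [0,[-0.4,-0.157,0],-5],
  [0,[-0.4,-0.157,0],-5],
  [0,[-0.4,-0.157,0],-5],
  [0,[0,0,0],0],
])

```text
t: 5.03
tool_pos: [0.5149, 0.1944, 0.1118]
tool_rot: [2.201, 2.241, 0.001]
contact_force: [-0.8, 1.1, 1.4]
opening: 0.0001
grip_force: 0.9
```

```bash
python3 - <<'E'
from h import *
a=snap('wrist','w2');o=ctrl.get_obs()
print(o['t'],o['tool_pos'],o['contact_force'])
cv2.imwrite('pics/w2b.png',cv2.resize(a['frame'],(800,600))[:,:,::-1])
E
```

```text
5.075 [0.5147673  0.19435027 0.11161153] [1.08401202 2.30516809 0.80116235]
```

View pics/w2b.png

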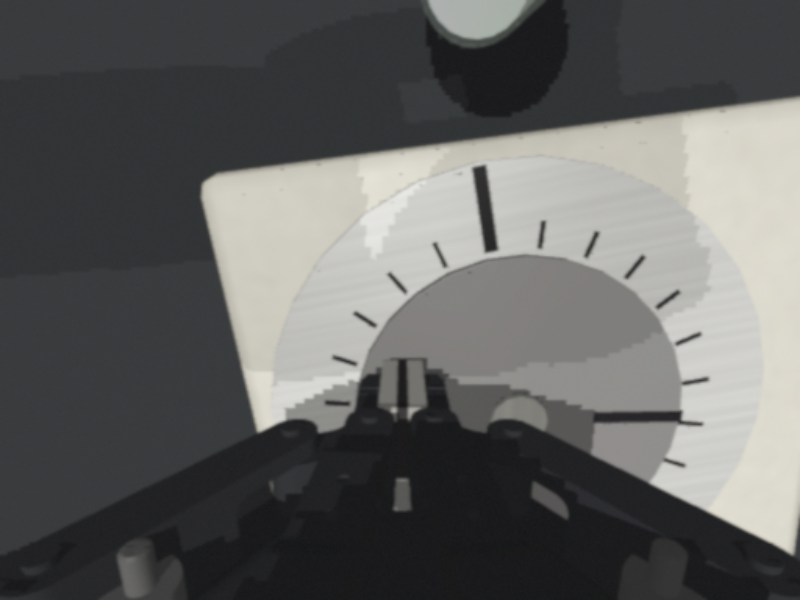

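The wrist view shows the index still near-horizontal, from (595,418) to (682,416). It has turned with the tool by about 20°, so contact is good; the long line is at (490,250). I'll carry on round.

>>> send_rows([
  [0,[-0.4,-0.157,0],-5],
  [0,[-0.4,-0.157,0],-5],
  [0,[-0.4,-0.157,0],-5],
  [0,[-0.4,-0.157,0],-5],
  [0,[-0.4,-0.157,0],-5],
  [0,[-0.4,-0.157,0],-5],
  [0,[-0.4,-0.157,0],-5],
  [0,[-0.4,-0.157,0],-5],
  [0,[-0.4,-0.157,0],-5],
  [0,[0,0,0],0],
])

```text
t: 6.32
tool_pos: [0.514, 0.1565, 0.111]
tool_rot: [-1.178, -2.911, 0.001]
contact_force: [-0.9, 1.7, 2.2]
opening: -0.0002
grip_force: 0.7
```

>>> send_rows([
  [0,[-0.4,-0.157,0],-5],
  [0,[-0.4,-0.157,0],-5],
  [0,[-0.4,-0.157,0],-5],
  [0,[-0.4,-0.157,0],-5],
  [0,[-0.4,-0.157,0],-5],
  [0,[-0.4,-0.157,0],-5],
  [0,[-0.4,-0.157,0],-5],
  [0,[-0.4,-0.157,0],-5],
  [0,[0,0,0],0],
  [0,[0,0,0],0],
])

```text
t: 7.58
tool_pos: [0.5364, 0.1314, 0.1108]
tool_rot: [-0.111, -3.138, 0.001]
contact_force: [-2.2, 1.0, 0.2]
opening: 0.0003
grip_force: 0.9
```

```bash
python3 - <<'E'
from h import *
a=snap('wrist','w3');snap('top','top3');o=ctrl.get_obs()
print(o['t'],o['tool_pos'],o['contact_force'],o['q'])
cv2.imwrite('pics/w3b.png',cv2.resize(a['frame'],(800,600))[:,:,::-1])
E
```

```text
7.675 [0.53640369 0.13145717 0.11086223] [-1.45646963  0.70455078  0.09510498] [ 1.05771986e-01 -1.30865517e-02  1.88810466e+00 -4.05764144e-04
  1.26787031e+00 -1.39531365e+00]
```

View pics/w3b.png

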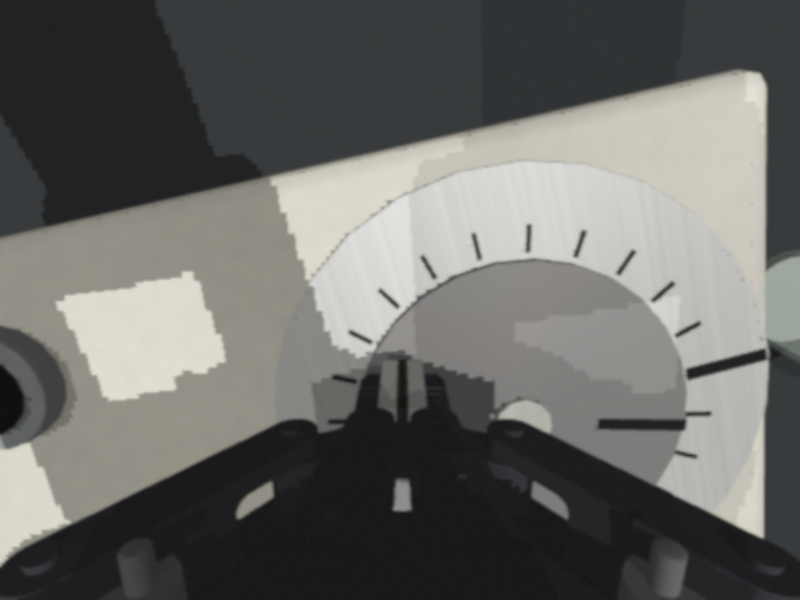

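The wrist view shows the index from (598,424) to (686,425). The long line runs from (688,374) to (766,353), with short lines at (690-711,414) and (677-697,455).

```bash
cat > ang.py <<'E'
from h import *
def go(f,I,T,E,zc=.102):
  a=dict(np.load(f'pics/{f}.npz')); s=.64
  pts=np.array([onz(a,u*s,v*s,.102)[:2] for u,v in E])
  from scipy.optimize import least_squares
  c=least_squares(lambda c:np.hypot(*(pts-c).T)-.0635,[.56,.175]).x
  print('c',c,(np.hypot(*(pts-c).T)*1e3).round(1))
  g=lambda p,z:onz(a,p[0]*s,p[1]*s,z)[:2]
  A=lambda d:np.degrees(np.arctan2(d[1],d[0]))
  i=[g(p,.102) for p in I];t=[g(p,.098) for p in T]
  print('idx tip',A(i[0]-c),'line dir',A(i[0]-i[1]),'r',np.hypot(*(i[0]-c)));print('target in/out',A(t[0]-c),A(t[1]-c),'dir',A(t[1]-t[0]))
  u=(t[1]-c)/np.hypot(*(t[1]-c));print('idx-target mm',(i[0]-c-.064*u)*1e3)
E
python3 -c "
from ang import *
go('w3',[(686,425),(598,424)],[(688,374),(766,353)],[(686,420),(530,260),(430,290),(640,306),(378,350),(670,345)])"
```

```text
c [0.56240326 0.17532172] [64.5 64.5 64.4 62.4 62.5 62.6]
idx tip 85.94190977968567 line dir 85.29313312037296 r 0.06488263169936467
target in/out 102.842066715471 102.92391989891881 dir 103.11225127362496
idx-target mm [18.9056539   2.34121284]
```

>>> send_rows([
  [0,[-0.4,-0.157,0],-5],
  [0,[-0.4,-0.157,0],-5],
  [0,[-0.4,-0.157,0],-5],
  [0,[0,0,0],0],
  [0,[0,0,0],0],
])

```text
t: 8.3
tool_pos: [0.5487, 0.1269, 0.111]
tool_rot: [0.301, -3.127, 0.001]
contact_force: [-2.5, -1.1, -1.3]
opening: 0.0
grip_force: 0.8
```

```bash
python3 - <<'E'
from h import *
a=snap('wrist','w4');o=ctrl.get_obs()
print(o['t'],o['tool_pos'],o['contact_force'])
cv2.imwrite('pics/w4b.png',cv2.resize(a['frame'],(800,600),interpolation=cv2.INTER_CUBIC)[:,:,::-1])
E
```

```text
8.35 [0.548713   0.1269456  0.11100205] [-1.05315617 -0.40957889 -0.59496814]
```

View pics/w4b.png

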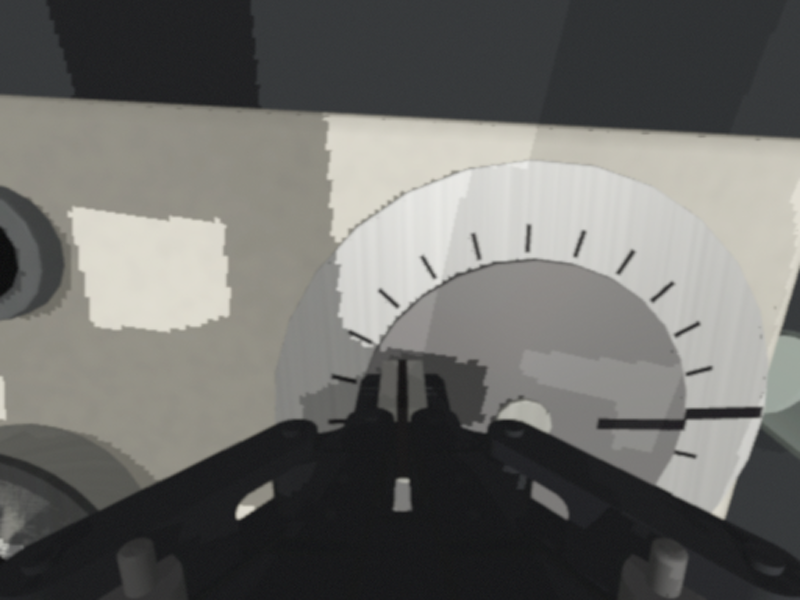

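The index now runs from (598,424) to (685,425), and the long line from (686,414) to (761,411). It is slightly short of the target.

```bash
python3 -c "
from ang import *
go('w4',[(685,425),(598,424)],[(686,414),(761,411)],[(685,420),(530,260),(430,290),(640,306),(378,350),(670,345)])"
```

```text
c [0.56252665 0.17573482] [64.3 64.5 64.3 62.5 62.4 62.8]
idx tip 100.85433223051336 line dir 100.29733148059148 r 0.06469220134265292
target in/out 103.0122042120177 103.19288327019069 dir 103.60523334252555
idx-target mm [2.4243524  1.22393635]
```

>>> send_rows([
  [0,[-0.095,-0.04,0],-1.2],
  [0,[-0.095,-0.04,0],-1.2],
  [0,[0,0,0],0],
  [0,[0,0,0],0],
  [0,[0.4,0,0],0],
  [0,[0.6,0,0],0],
  [0,[0,0,-2],0],
  [0,[0,0,-3],0],
  [0,[0,0,0],0],
])

```text
t: 9.48
tool_pos: [0.5441, 0.1247, 0.1665]
tool_rot: [-0.368, 3.111, -0.0]
contact_force: [0.2, 0.6, 0.3]
opening: -0.0002
grip_force: 0.0
```

```bash
python3 - <<'E'
from h import *
import scipy.spatial.transform as t
a=snap('wrist','w5');o=ctrl.get_obs();R=t.Rotation.from_rotvec(o['tool_rot']).as_matrix()
print(o['t'],o['tool_pos'],R.round(3))
cv2.imwrite('pics/w5b.png',cv2.resize(a['frame'],(800,600),interpolation=cv2.INTER_CUBIC)[:,:,::-1])
E
```

```text
9.525 [0.5429391  0.12454825 0.16428557] [[-0.972 -0.233  0.005]
 [-0.233  0.972  0.001]
 [-0.005 -0.001 -1.   ]]
```

View pics/w5b.png

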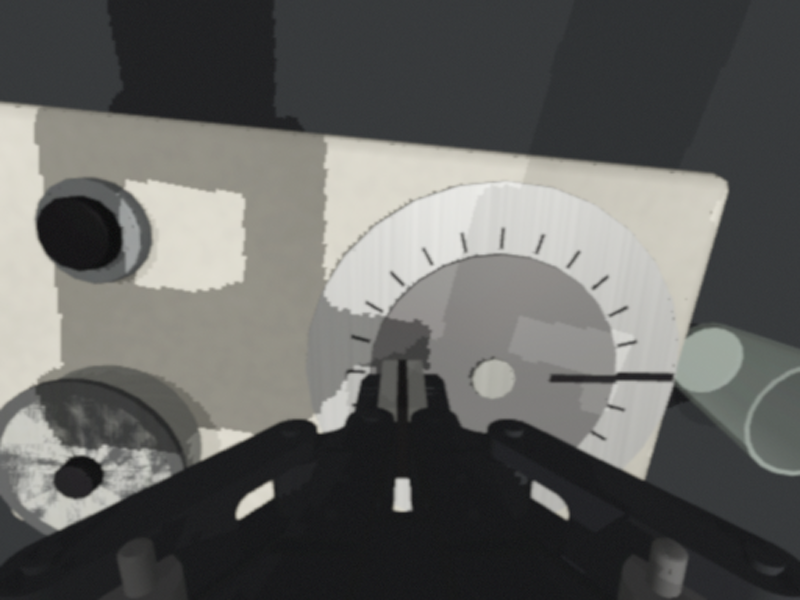

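The index, from (550,378) to (616,378), now meets the long line, from (616,377) to (673,377). The button top is at (79,233). I'll check the angle and locate the button.

```bash
python3 -c "
from ang import *
go('w5',[(616,378),(550,378)],[(616,377),(673,377)],[(616,373),(500,254),(418,285),(580,287),(373,345),(605,325)])
a=dict(np.load('pics/w5.npz'));b=onz(a,79*.64,233*.64,.112);print(b)
import scipy.spatial.transform as t
o=ctrl.get_obs();R=t.Rotation.from_rotvec(o['tool_rot']).as_matrix();print(o['tool_pos'])
print((R.T@(b-o['tool_pos'])*100))"
```

```text
c [0.56274577 0.17614221] [64.  64.9 62.7 63.3 63.3 62.3]
idx tip 104.12533420992575 line dir 103.54261332131001 r 0.06428273623735278
target in/out 102.96954538014828 103.14737254986427 dir 103.54241671180571
idx-target mm [-1.13058799  0.01664923]
[ 0.53334763 -0.02624759  0.112     ]
[0.5429391  0.12454825 0.16428557]
[  4.47583787 -14.43683093   5.21501944]
```

>>> send_rows([
  [0,[1.13,-3.66,0],0],
  [0,[1.13,-3.66,0],0],
  [0,[1.13,-3.66,0],0],
  [0,[1.13,-3.66,0],0],
  [0,[0,0,2],0],
  [0,[0,0,2],0],
  [0,[0,0,0],0],
  [0,[0,0,0],0],
])

```text
t: 10.52
tool_pos: [0.5314, -0.0277, 0.1209]
tool_rot: [0.371, -3.119, -0.0]
contact_force: [0.8, 0.1, 0.6]
opening: 0.0002
grip_force: 0.0
```

>>> send_rows([
  [0,[0,0,0.5],0],
  [0,[0,0,0.4],0],
  [0,[0,0,0.3],0],
  [0,[0,0,0.3],0],
  [0,[0,0,0.1],0],
  [0,[0,0,0],0],
  [0,[0,0,0],0],
])

```text
t: 11.4
tool_pos: [0.5318, -0.0284, 0.106]
tool_rot: [-0.369, 3.119, 0.0]
contact_force: [-2.2, 1.7, 4.5]
opening: -0.0
grip_force: 2.6
```

>>> send_rows([
  [0,[0,0,0.1],0],
  [0,[0,0,0.1],0],
  [0,[0,0,0],0],
  [0,[0,0,0],0],
])

```text
t: 11.9
tool_pos: [0.5319, -0.0284, 0.1059]
tool_rot: [-0.369, 3.12, 0.0]
contact_force: [-6.5, 2.7, 14.2]
opening: 0.0002
grip_force: 7.1
```

The force rises sharply with no further travel, so the button is on its hard stop. I'll let it go.

>>> send_rows([
  [0,[0,0,-1],0],
  [0,[0,0,-2],0],
  [0,[0,0,-4],0],
  [0,[0,0,-4],0],
  [0,[0,0,0],0],
  [0,[0,0,0],0],
])

```text
t: 12.65
tool_pos: [0.5312, -0.0286, 0.2132]
tool_rot: [0.368, -3.12, 0.0]
contact_force: [0.3, -0.5, -0.2]
opening: -0.0001
grip_force: 0.0
```

```bash
python3 - <<'E'
from h import *
a=snap('top','top6');w=snap('wrist','w6');o=ctrl.get_obs();print(o['t'],o['tool_pos'],o['contact_force'])
f=cv2.resize(a['frame'][130:290,100:370],(540,320),interpolation=cv2.INTER_CUBIC)
cv2.imwrite('pics/fin.png',np.vstack([f,cv2.resize(w['frame'],(540,280))])[:,:,::-1])
E
```

```text
12.75 [ 0.53057617 -0.02848324  0.21173108] [-0.81721755 -0.59608144 -0.32938029]
```

View pics/fin.png

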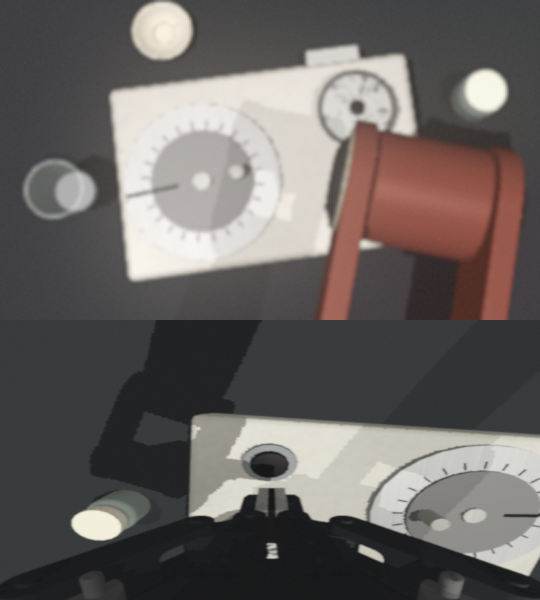

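The final picture shows the index and the long line as one straight line, from (127,196) to (178,185). The button is up, and the beaker, jar and dish have not moved.

```bash
python3 -c "
from station import ctrl; print(ctrl.finish_job())"
```

```text
the job is handed in; nothing more can be done
None
```

The dial's index mark was turned to the long scale line (about 1 mm off by my measurement), then the start button was pressed to its stop and released, and the job is handed in; no verdict was returned.

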